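Stand up the gap stand and feel its gap with a taper gauge

TASK

The green gap stand has been knocked over: stand it upright on its foot on the bench and let go of it. Then draw the taper gauge up out of its wooden holder and push it, blade down and upright, in between the stand's two jaws until both jaws drag snugly on it and the brass sprung jaw has given way by 2 or 3 mm, without forcing it further. Finish while still holding the gauge by its handle at that depth; leave the stand upright and the things around where they are.

Things in the scene. Friction and masses are not known exactly. Their poses are not given: they have to be found in the camera images.
- stand_grip (a point): Centre of the green column of the gap stand, on its axis, 34 mm above the foot's underside. z = the stand's own up (foot to jaws); x = across the gap, from brass sprung jaw to steel set jaw; y = along the gap. At the start it lies on its side: z level, pointing roughly to the robot's left, y down. The column's flat sides, 44 mm apart in x, suit a grasp; weight centred near here.
- stand: The whole gap stand (loose, about 0.36 kg, 104 mm tall), same axes; origin under the centre of its foot. Foot 64 (x) x 52 (y) x 12 mm; column 44 x 30 mm up to 45 mm; shoulder 44 x 52 mm from 44 to 56 mm; above it, to 104 mm, two upright jaw plates 28 mm wide in y which, with the thin end posts behind them, stay within 44 mm in x.
- set_edge (a point): Middle of the top inner edge of the steel set jaw (plate 8 mm thick in the stand's x, 28 mm in y, 47 mm high), 104 mm above the foot; axes as stand_grip. This jaw stays where it is set; the face is upright.
- sprung_edge (a point): Middle of the top inner edge of the brass sprung jaw (same plate), 104 mm above the foot; axes as stand_grip. The gap to the set jaw is 8 to 12 mm wide at the start and 47 mm deep.
- set_jaw (a joint): How far the set jaw is screwed back, m, 0 to 0.004 (different each time). Gap with the sprung jaw at rest = 8 mm + this. It is tight and does not move by hand; its inner face is at x = +4 mm + this from the stand's axis.
- sprung_jaw (a joint): How far the brass sprung jaw is pushed back, m: 0 at rest (inner face at x = -4 mm from the stand's axis), 0.007 at its stop. Its spring begins to yield at about 3 N of sideways push and stiffens by 1 N per mm.
- gauge_grip (a point): Centre of the handle of the taper gauge (loose, 0.09 kg): grey with black ribs, 18 (x) x 40 (y) x 46 (z) mm. z points up, away from the blade; x is the direction in which the blade tapers. Steel blade below the handle: 18 mm wide in y, 50 mm long, a symmetric wedge 3 mm thick at the tip and 18 mm at the handle, so each mm of depth adds 0.3 mm of thickness.
- gauge_tip (a point): Middle of the tip of the gauge's blade, 73 mm below gauge_grip; same axes.
- holder: Wooden holder block, fixed, 64 x 64 mm, 62 mm high; origin in the centre of its underside. The gauge stands in its slot blade down, loosely, its handle resting on the top and its whole blade inside; its axes run about as the gauge's.
- gauge: The taper gauge; origin on its axis where blade meets handle, 23 mm below gauge_grip. The blade goes into the gap with its x along the stand's x, either way round. Once both jaws touch, 8 mm more depth pushes the sprung jaw back by about 2.4 mm; the downward push is then some 5 to 12 N.
- egg_mid (a point): Bystander: turned wooden egg on its foot, 47 mm wide, 60 mm tall; its centre.
- stopper_mid (a point): Bystander: dark turned bottle stopper, 39 mm wide, 80 mm tall; its centre.
- sanding_block: Bystander: brown sanding block, 47 x 85 x 24 mm; origin under its centre.
- spanner: Bystander: flat open spanner, 46 x 186 x 8 mm, long in its y; origin under its centre.
There are look-alikes about, which are no part of the job. Leave any purple look-alike of the stand alone.

How it is judged:
By the outcome, as a careful person would: the job done as asked, in the order asked, and still so for the second after the job is handed in, while the arm keeps its last pose, push and grip.
It also fails if it takes over 58 s, if anything falls off the work surface, if the arm or the gripper's body presses on something with over 40 N, if the wrist force passes 120 N, or if a joint passes its speed limit or range.

ROBOT

A 6-joint arm with a two-finger parallel gripper is mounted at the origin on a cart in front of the work surface, level with it; the furniture and walls round the work are solid. World frame = base frame: x ahead of the robot, y to its left, z up, the work surface at z = 0. Lengths are in m, angles in rad, forces in N, time in s.
With the tool pointing down it reaches from about 0.35 to 1 m from the base axis. Payload 7.1 kg.
Tool frame: the origin (TCP) lies at the very end of the fingers, on their centre line; the grasp point (between the pads) lies 19 mm behind it; z points along the fingers, x is the direction in which the jaws open and shut, and the axes are right-handed (so a half turn about z gives the same grasp; the last joint's range is limited). The gripper opens to 85 mm and grips with 20 to 120 N. Pads are 22 mm wide; open, the fingers measure 114 mm over their backs; the gripper's body (76 mm by 85 mm) begins 54 mm behind the grasp point. The pads swing forward as they close: fully open they stand 13 mm farther back than shut.
Start: joints at [1.119, 0.423, 1.63, -0, 1.089, -0.019], TCP at [0.262, 0.567, 0.231] pointing down, gripper open.
Joint ranges: [-3, 3], [-0.9, 2.11], [0.09, 2.58], [-1.31, 4.45], [0.11, 2.69], [-2.54, 2.54]. Speed limits (rad/s): [2.39, 2.39, 3.01, 3.14, 3.14, 3.14].

INTERFACE

Orientations are given as [roll, pitch, yaw] about the fixed x, y, z axes, in that order (R = Rz(yaw) Ry(pitch) Rx(roll)).
In Python, from workcell import ctrl gives the robot as it stands.
- The arm moves only by the shell command python3 -m inch 'ROWS'. ROWS is JSON, a list of rows, each a list of 7 numbers: the turn, a rotation vector about the world's x, y, z in units of 8 degrees (1.0 is 8 degrees), then the shift along the world's x, y, z in units of 30 mm (1.0 is 30 mm), then the opening, from 0 (shut) to 1 (fully open). In form: [[wx, wy, wz, tx, ty, tz, grip], ...]. A call has 1 to 20 rows; each row shifts and turns the commanded pose from where the row before left it; what a row does not reach is not made up. A row lasts 1/8 s, in which the tool goes at most 62.5 mm and 10.7 degrees, less where a joint would pass 70% of its speed; a pose out of reach is approached as far as the arm can. A call is refused whole if a number of a shift passes 1 or a number of a turn 1, either way. A call with a gripper value outside its range is refused whole. The fingers move at their own pace and stop on an object; the grip force is fixed at half the most. Time passes only in rows, so rows that do not move let the fingers close. It gives the time, the measured TCP pose, the force and the opening at its end, in the units of the state.
- ctrl.sense(): the state, without advancing time (a new reading comes with each control period).
- ctrl.camera(name): name is "scene" or "top"; returns a dict with "pixels" (384x512x3 uint8, red, green, blue), "vertical_fov" (degrees; the focal length in pixels is half the picture's height over the tangent of half this angle, whatever the lens; pixels are square), "cx", "cy" (the principal point, pixels), "rvec" (rotation vector, rad) and "tvec" (3), from world to camera coordinates, as OpenCV has them. Camera axes: x right, y down, z forward; pixel columns grow to the right and rows downward; lengths in m; the calibration is good to about 2 mm. A picture is of the moment at which its call begins. There is no depth.
- ctrl.finish_job(): hands the job in, once; it reports no verdict.
The state is a dict: "clock": time; "joint_positions": joint angles; "joint_vel": joint speeds; "joint_efforts": joint torques, N m; "ee_pos": TCP position; "tcp_rot": TCP orientation; "ft_force": force on the tool from outside, world axes, zero at the start; "ft_torque": the same for the moment, N m; "opening": finger opening in m.
Only numpy, scipy, OpenCV 4.12 (cv2) and the standard library are available. Lean on these libraries where they do the work, as an engineer would, in place of code of your own. Each camera call takes 0.05 s, during which the arm holds its last target.

## Working session

There is one attempt and no reset: what is moved stays moved. The work goes in short steps, Python scripts to look and compute and a shell command to move; the robot and the scene stay as the last step left them, time stands still between calls to the robot, and variables do not carry over. Pictures are saved under pics/ and viewed, and the job is handed in when it is done.

```bash
ls; mkdir -p pics
cat > h.py <<'E'
import numpy as np,cv2
from workcell import ctrl
def cam(n):
    c=ctrl.camera(n); p=c["pixels"]; H=p.shape[0]
    f=H/2/np.tan(np.radians(c["vertical_fov"])/2)
    K=np.array([[f,0,c["cx"]],[0,f,c["cy"]],[0,0,1]])
    R,_=cv2.Rodrigues(np.array(c["rvec"],float)); t=np.array(c["tvec"],float)
    return dict(im=cv2.cvtColor(p,cv2.COLOR_RGB2BGR),K=K,R=R,t=t,C=-R.T@t)
def ray(c,uv):
    d=c["R"].T@np.linalg.inv(c["K"])@np.array([uv[0],uv[1],1.0]); return d/np.linalg.norm(d)
def onz(c,uv,z):
    d=ray(c,uv); return c["C"]+d*(z-c["C"][2])/d[2]
def proj(c,P):
    q=c["K"]@(c["R"]@np.array(P,float)+c["t"]); return q[:2]/q[2]
def tri(c1,u1,c2,u2):
    d1,d2=ray(c1,u1),ray(c2,u2); A=np.stack([d1,-d2],1)
    s=np.linalg.lstsq(A,c2["C"]-c1["C"],rcond=None)[0]
    a,b=c1["C"]+s[0]*d1,c2["C"]+s[1]*d2
    return (a+b)/2,np.linalg.norm(a-b)
E
python3 - <<'E'
from h import *
for n in("scene","top"):
    c=cam(n); cv2.imwrite(f"pics/a_{n}.png",cv2.resize(c["im"],(768,576),interpolation=cv2.INTER_CUBIC)); print(n,c["C"],c["K"][0,0],ray(c,(256,192)))
    np.save(f"a_{n}.npy",c,allow_pickle=True)
print(ctrl.sense())
E
```

```text
pics
scene [-0.07111589 -0.61211579  0.70823433] 388.4051344481353 [ 0.55521058  0.62858416 -0.54463122]
top [0.36865587 0.09901935 1.28683966] 456.57391542588346 [ 0.1094877   0.00696771 -0.99396373]
{'clock': 0.1, 'joint_positions': array([ 1.11898564e+00,  4.23810827e-01,  1.63060534e+00, -1.29975972e-05,
        1.08860358e+00, -1.90053013e-02]), 'joint_vel': array([-0.00142384, -0.00094765, -0.00073025,  0.00129885,  0.00017968,
       -0.00061169]), 'joint_efforts': array([-2.63536558e-04, -5.58432806e+01, -2.82444388e+01, -1.11025190e-04,
        3.02000255e-03,  1.65673725e-05]), 'ee_pos': array([0.26190379, 0.5669333 , 0.23059768]), 'tcp_rot': array([-3.14157704e+00,  1.42706042e-03,  1.13799699e+00]), 'ft_force': array([-1.82778014,  0.56682789, -0.25559911]), 'ft_torque': array([-0.00816648, -0.02960742,  0.06995045]), 'opening': 0.08500736933508}
```

View pics/a_scene.png

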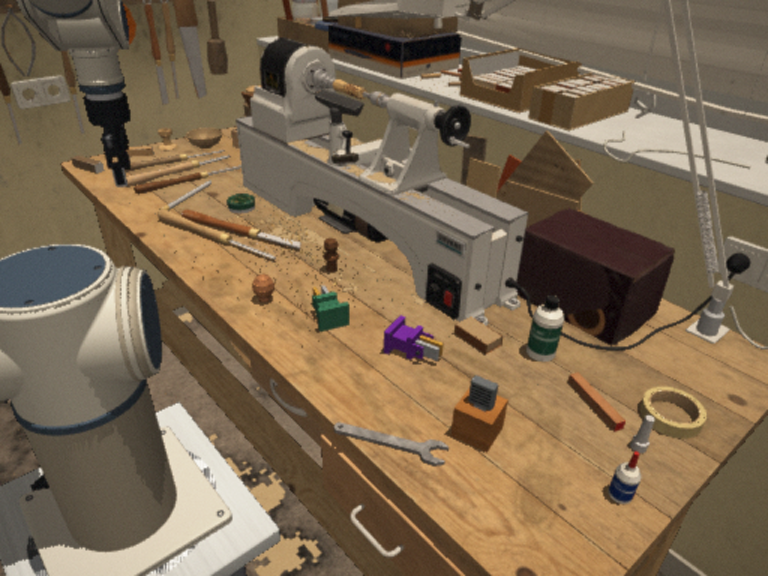

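View pics/a_top.png

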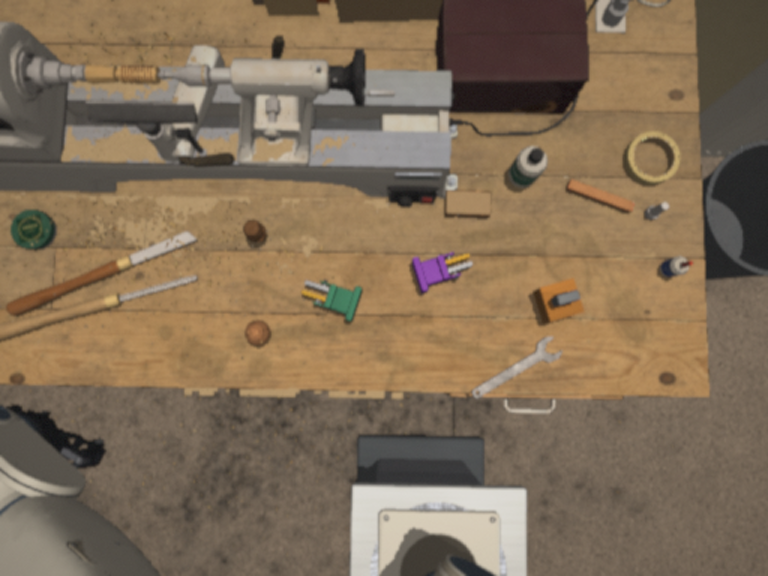

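Run:
```python
from h import *
T=np.load("a_top.npy",allow_pickle=True).item();S=np.load("a_scene.npy",allow_pickle=True).item()
def crop(c,x0,y0,w,h,s): return cv2.resize(c["im"][y0:y0+h,x0:x0+w],None,fx=s,fy=s,interpolation=cv2.INTER_CUBIC)
a=crop(T,195,180,50,36,8);b=crop(S,200,180,50,36,8)
d=crop(T,350,178,50,36,8);e=crop(S,295,245,50,50*36//50,8)
cv2.imwrite("pics/b.png",np.vstack([np.hstack([a,b]),np.hstack([d,e])])[:600,:800])
```

```text
(no output)
```

View pics/b.png

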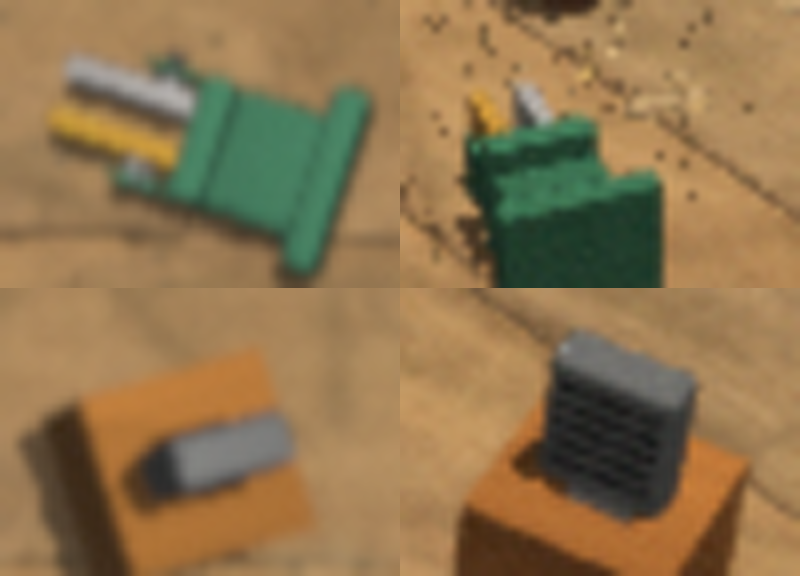

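Run:
```python
from h import *
T=np.load("a_top.npy",allow_pickle=True).item()
hsv=cv2.cvtColor(T["im"],cv2.COLOR_BGR2HSV)
sub=hsv[180:220,190:250]
m=cv2.inRange(hsv,(60,90,40),(95,255,255)); m[:180]=0;m[220:]=0;m[:,:190]=0;m[:,250:]=0
print("V rows");print(sub[::1,8:56,2][6:36])
```

```text
V rows
[[168 167 166 ... 160 160 159]
 [169 167 168 ... 160 161 159]
 [171 172 173 ... 160 161 160]
 ...
 [177 173 171 ... 157 157 159]
 [177 174 171 ... 152 156 160]
 [173 171 169 ... 151 153 158]]
```

Run:
```python
from h import *
T=np.load("a_top.npy",allow_pickle=True).item();S=np.load("a_scene.npy",allow_pickle=True).item()
# by-eye points from the 8x crops
t=lambda x,y:(195+x/8-.5+1/16,180+y/8-.5+1/16)
for n,p,z in [("foot top A",(352,90),.052),("foot bottom B",(300,272),.052),("foot TR",(372,95),.052),("foot BL",(285,268),.052),("foot BR",(317,276),.052),("foot TL",(336,88),.052),
 ("sh TL",(207,76),.052),("sh TR",(238,84),.052),("sh BL",(168,197),.052),("sh BR",(200,205),.052),("brass tip",(52,120),.04),("steel tip",(68,70),.04)]:
    print(n,onz(T,t(*p),z).round(4))
d=lambda x,y:(350+x/8-.5+1/16,178+(y-288)/8-.5+1/16)
for n,p,z in [("hd TL",(172,440),.108),("hd TR",(288,412),.108),("hd BL",(182,495),.108),("hd BR",(296,458),.108),("hold TL",(78,400),.062),("TR",(262,345),.062),("BR",(315,530),.062),("BL",(132,580),.062)]:
    print(n,onz(T,d(*p),z).round(4))
for n,uv,z in [("purple",(291,181),.03),("egg",(171,222),.03),("stopper",(169,155),.04),("spanner",(345,245),.004),("block",(312,136),.024),("bed front right",(285,130),0.1)]:
    print(n,onz(T,uv,z).round(3))
```

```text
foot top A [0.5071 0.1552 0.052 ]
foot bottom B [0.4448 0.1714 0.052 ]
foot TR [0.5055 0.1484 0.052 ]
foot BL [0.4461 0.1765 0.052 ]
foot BR [0.4436 0.1656 0.052 ]
foot TL [0.5077 0.1607 0.052 ]
sh TL [0.511  0.2047 0.052 ]
sh TR [0.5085 0.194  0.052 ]
sh BL [0.4695 0.2168 0.052 ]
sh BR [0.467  0.2059 0.052 ]
brass tip [0.4963 0.2585 0.04  ]
steel tip [0.5137 0.2536 0.04  ]
hd TL [ 0.4918 -0.1911  0.108 ]
hd TR [ 0.5016 -0.2288  0.108 ]
hd BL [ 0.474  -0.1941  0.108 ]
hd BR [ 0.4866 -0.2311  0.108 ]
hold TL [ 0.5096 -0.1709  0.062 ]
TR [ 0.5294 -0.2331  0.062 ]
BR [ 0.4671 -0.25    0.062 ]
BL [ 0.4492 -0.1885  0.062 ]
purple [0.54  0.011 0.03 ]
egg [0.42 0.34 0.03]
stopper [0.605 0.351 0.04 ]
spanner [ 0.366 -0.143  0.004]
block [ 0.669 -0.047  0.024]
bed front right [0.666 0.033 0.1  ]
```

Candidates: green stand lying at top px (222,199) with brass+steel jaws; purple look-alike at (291,181); green tape ring at (22,153). The crop confirms the green one, foot to the right and brass jaw nearer the robot. The sizes check out too (foot 64, foot–shoulder spacing 44.6 vs 44 mm).

```bash
python3 -m inch '[[0,0,-0.92,0.72,-0.99,0,1],[0,0,-0.92,0.72,-0.99,0,1],[0,0,-0.92,0.72,-0.99,0,1],[0,0,-0.92,0.72,-0.99,0,1],[0,0,-0.92,0.72,-0.99,0,1],[0,0,-0.92,0.72,-0.99,0,1],[0,0,-0.92,0.72,-0.99,0,1],[0,0,-0.92,0.72,-0.99,0,1],[0,0,-0.92,0.72,-0.99,0,1],[0,0,-0.92,0.72,-0.99,0,1],[0,0,-0.92,0.72,-0.99,0,1],[0,0,0,0,0,0,1]]'; python3 -c "
from h import *
s=ctrl.sense();print(s['joint_positions'].round(3),s['tcp_rot'].round(3))"
```

```text
clock: 1.6
ee_pos: [0.5006, 0.2389, 0.231]
tcp_rot: [3.141, 0.0, -0.278]
ft_force: [-0.1, -0.3, 0.4]
opening: 0.0851
[ 0.424  0.321  1.787 -0.     1.034  0.703] [ 3.141  0.    -0.278]
```

```bash
python3 -m inch '[[-0.964,0.267,0,0,0,0,1],[-0.964,0.267,0,0,0,0,1],[-0.964,0.267,0,0,0,0,1],[-0.964,0.267,0,0,0,0,1],[0,0,0,-0.05,-0.05,-0.9,1],[0,0,0,-0.05,-0.05,-0.9,1],[0,0,0,-0.05,-0.05,-0.9,1],[0,0,0,0,0,-0.9,1],[0,0,0,0,0,0,1]]'
python3 - <<'E'
from h import *
s=ctrl.sense();print(s['joint_positions'].round(3),s['tcp_rot'].round(3))
from scipy.spatial.transform import Rotation as R
print(R.from_euler('xyz',s['tcp_rot']).as_matrix().round(3))
T=cam("top");S=cam("scene")
cv2.imwrite("pics/c.png",np.hstack([cv2.resize(T["im"][130:250,160:290],None,fx=3,fy=3,interpolation=2),cv2.resize(S["im"][120:240,130:260],None,fx=3,fy=3,interpolation=2)]))
E
```

```text
clock: 2.72
ee_pos: [0.4934, 0.236, 0.1216]
tcp_rot: [2.58, 0.001, -0.273]
ft_force: [-0.4, 0.2, 1.1]
opening: 0.0855
[ 0.611  0.67   1.619 -0.356  1.322  1.055] [ 2.58e+00  1.00e-03 -2.73e-01]
[[ 0.963 -0.227 -0.144]
 [-0.269 -0.815 -0.513]
 [-0.001  0.533 -0.846]]
```

View pics/c.png

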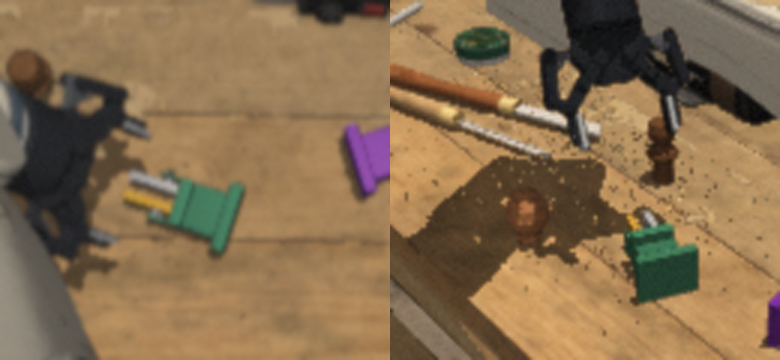

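```bash
python3 -m inch '[[0,0,0,0.25,0.49,0,1],[0,0,0,-0.127,-0.451,-0.744,1],[0,0,0,-0.127,-0.451,-0.744,1],[0,0,0,-0.127,-0.451,-0.744,1],[0,0,0,-0.06,-0.22,-0.36,1],[0,0,0,0,0,0,1]]'
python3 - <<'E'
from h import *
T=cam("top");S=cam("scene")
a=T["im"][160:230,180:260];b=S["im"][150:220,180:260]
cv2.imwrite("pics/d.png",np.hstack([cv2.resize(a,None,fx=5,fy=5,interpolation=2),cv2.resize(b,None,fx=5,fy=5,interpolation=2)]))
E
```

```text
clock: 3.58
ee_pos: [0.4898, 0.204, 0.0456]
tcp_rot: [2.583, -0.003, -0.274]
ft_force: [0.2, -0.2, 0.2]
opening: 0.0851
```

View pics/d.png

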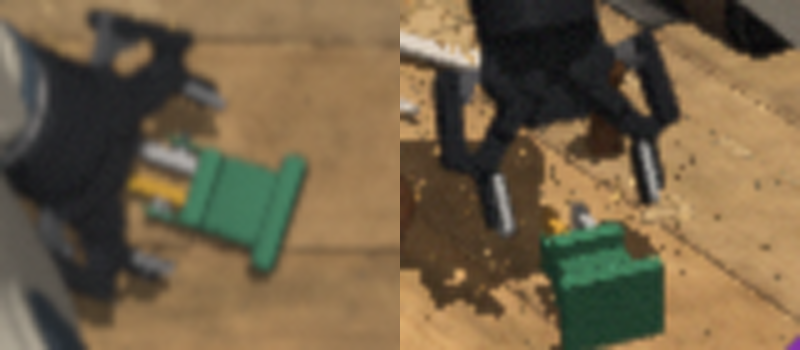

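```bash
python3 -m inch '[[0,0,0,-0.13,-0.35,-0.59,1],[0,0,0,-0.13,-0.35,-0.59,1],[0,0,0,0,0,0,1],[0,0,0,0,0,0,0.6],[0,0,0,0,0,0,0.6],[0,0,0,0,0,0,0.6]]'
python3 - <<'E'
from h import *
T=cam("top");S=cam("scene")
a=T["im"][160:230,180:260];b=S["im"][150:220,180:260]
cv2.imwrite("pics/e.png",np.hstack([cv2.resize(a,None,fx=5,fy=5,interpolation=2),cv2.resize(b,None,fx=5,fy=5,interpolation=2)]))
E
```

```text
clock: 4.42
ee_pos: [0.4824, 0.1833, 0.0108]
tcp_rot: [2.584, -0.004, -0.274]
ft_force: [0.6, 1.1, -0.5]
opening: 0.0512
```

View pics/e.png

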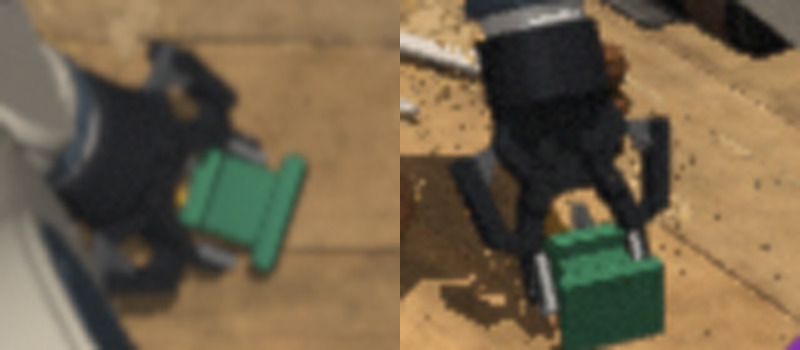

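```bash
python3 -m inch '[[0,0,0,0,0,0,0],[0,0,0,0,0,0,0],[0,0,0,0,0,0,0],[0,0,0,0,0,0,0],[0,0,0,0,0,0.3,0],[0,0,0,0,0,0.7,0],[0,0,0,0,0,0.8,0],[0,0,0,0,0,0.8,0],[0,0,0,0,0,0.8,0],[0,0,0,0,0,0.8,0],[0,0,0,0,0,0,0]]'
python3 - <<'E'
from h import *
s=ctrl.sense();print(s['joint_positions'].round(3))
T=cam("top");S=cam("scene")
a=T["im"][160:230,180:260];b=S["im"][130:200,180:260]
cv2.imwrite("pics/f.png",np.hstack([cv2.resize(a,None,fx=5,fy=5,interpolation=2),cv2.resize(b,None,fx=5,fy=5,interpolation=2)]))
E
```

```text
clock: 5.9
ee_pos: [0.4824, 0.1832, 0.1383]
tcp_rot: [2.586, -0.005, -0.275]
ft_force: [0.2, 0.1, -4.7]
opening: 0.0436
[ 0.551  0.597  1.713 -0.386  1.279  1.025]
```

View pics/f.png

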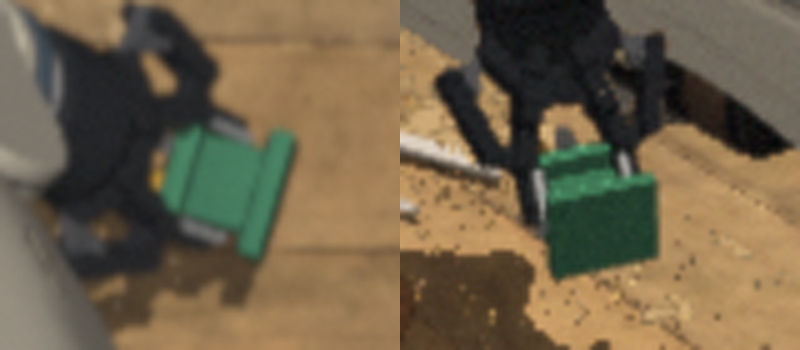

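```bash
python3 -m inch '[[0,0,0,0,0,0.9,0],[0,0,0,0,0,0.9,0],[0.903,-0.252,0,0,0,0,0],[0.903,-0.252,0,0,0,0,0],[0.903,-0.252,0,0,0,0,0],[0.903,-0.252,0,0,0,0,0],[0.903,-0.252,0,0,0,0,0],[0.903,-0.252,0,0,0,0,0],[0.903,-0.252,0,0,0,0,0],[0,0,0,0,0,0,0]]'
python3 - <<'E'
from h import *
from scipy.spatial.transform import Rotation as R
s=ctrl.sense();print(s['joint_positions'].round(3))
print(R.from_euler('xyz',s['tcp_rot']).as_matrix().round(3))
E
```

```text
clock: 7.25
ee_pos: [0.4796, 0.1808, 0.1883]
tcp_rot: [-2.787, 0.005, -0.278]
ft_force: [-0.3, -1.4, -3.7]
opening: 0.0436
[0.149 0.275 2.035 0.488 0.746 0.081]
[[ 0.962 -0.259  0.091]
 [-0.275 -0.901  0.335]
 [-0.005 -0.347 -0.938]]
```

```bash
python3 -m inch '[[0.903,-0.252,0,0,0,0,0],[0.903,-0.252,0,0,0,0,0],[0.903,-0.252,0,0,0,0,0],[0.903,-0.252,0,0,0,0,0],[0.903,-0.252,0,0,0,0,0],[0,0,0,0,0,0,0],[0,0,0,0,0,0,0]]'
python3 - <<'E'
from h import *
from scipy.spatial.transform import Rotation as R
s=ctrl.sense();print(s['joint_positions'].round(3))
print(R.from_euler('xyz',s['tcp_rot']).as_matrix().round(3))
T=cam("top");S=cam("scene")
a=T["im"][150:230,180:260];b=S["im"][100:180,180:260]
cv2.imwrite("pics/g.png",np.hstack([cv2.resize(a,None,fx=5,fy=5,interpolation=2),cv2.resize(b,None,fx=5,fy=5,interpolation=2)]))
E
```

```text
clock: 8.12
ee_pos: [0.4816, 0.1831, 0.1897]
tcp_rot: [-2.133, 0.004, -0.273]
ft_force: [1.2, 0.7, -4.8]
opening: 0.0436
[-0.178  0.473  2.175  1.356  1.04  -0.987]
[[ 0.963 -0.147  0.226]
 [-0.269 -0.512  0.815]
 [-0.004 -0.846 -0.533]]
```

View pics/g.png

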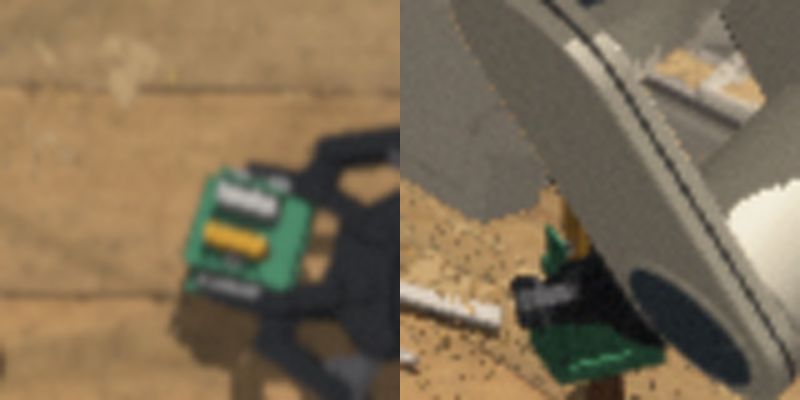

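```bash
python3 -m inch '[[0.03,0,-1,0.5,0,0,0],[0,0,-1,0.5,0,0,0],[0,0,0,0,0,-0.9,0],[0,0,0,0,0,-0.9,0],[0,0,0,0,0,-0.9,0],[0,0,0,0,0,-0.9,0],[0,0,0,0,0,0,0],[0,0,0,0,0,0,0]]'
python3 - <<'E'
from h import *
from scipy.spatial.transform import Rotation as R
s=ctrl.sense();print(s['joint_positions'].round(3))
print(R.from_euler('xyz',s['tcp_rot']).as_matrix().round(3))
T=cam("top");S=cam("scene")
a=T["im"][130:230,180:310];b=S["im"][120:220,180:310]
cv2.imwrite("pics/i.png",np.hstack([cv2.resize(a,None,fx=3,fy=3,interpolation=2),cv2.resize(b,None,fx=3,fy=3,interpolation=2)]))
E
```

```text
clock: 9.22
ee_pos: [0.5121, 0.1831, 0.0833]
tcp_rot: [-2.125, 0.003, -0.553]
ft_force: [0.1, 0.4, -4.6]
opening: 0.0433
[-0.123  0.728  2.245  1.895  0.955 -1.38 ]
[[ 0.851 -0.278  0.445]
 [-0.525 -0.446  0.724]
 [-0.003 -0.85  -0.526]]
```

View pics/i.png

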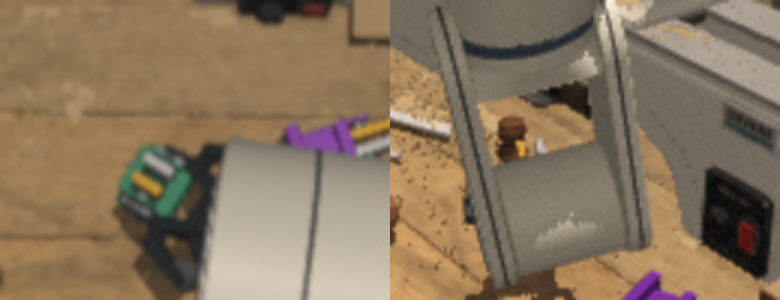

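```bash
python3 -m inch '[[0,0,-1,0.2,0.85,0,0],[0,0,0,0,0.85,0,0],[0,0,0,0,0,0,0],[0,0,0,0,0,0,0]]'
python3 - <<'E'
from h import *
from scipy.spatial.transform import Rotation as R
s=ctrl.sense();print(s['joint_positions'].round(3))
print(R.from_euler('xyz',s['tcp_rot']).as_matrix().round(3))
T=cam("top");S=cam("scene")
a=T["im"][130:230,150:310];b=S["im"][120:220,160:310]
cv2.imwrite("pics/j.png",np.vstack([cv2.resize(a,None,fx=3,fy=3,interpolation=2)[:,:450],cv2.resize(b,None,fx=3,fy=3,interpolation=2)]))
E
```

```text
clock: 9.82
ee_pos: [0.5179, 0.2318, 0.0832]
tcp_rot: [-2.123, 0.003, -0.68]
ft_force: [-0.1, -0.5, -4.4]
opening: 0.0432
[ 0.057  0.73   2.288  2.243  0.938 -1.454]
[[ 0.777 -0.332  0.534]
 [-0.629 -0.407  0.663]
 [-0.003 -0.851 -0.525]]
```

View pics/j.png

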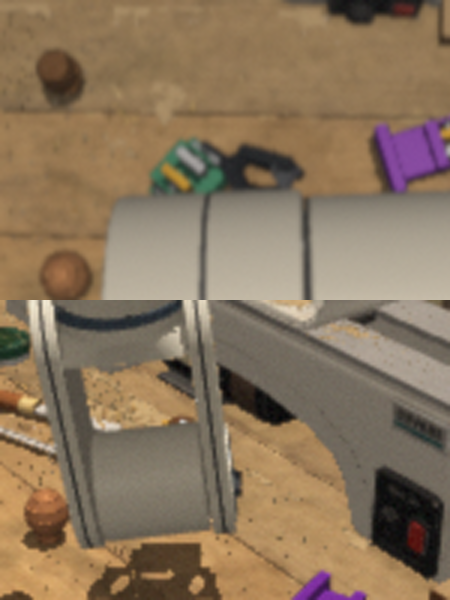

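Run:
```python
from h import *
S=np.load("a_scene.npy",allow_pickle=True).item();T=np.load("a_top.npy",allow_pickle=True).item()
p=np.array([.5179,.2318,.0832]);d=np.array([.534,.663,-.525])
for k in(.1,.15,.2,.25,.3): q=p-k*d; print(k,q.round(3),proj(S,q).round(0),proj(T,q).round(0))
```

```text
0.1 [0.464 0.165 0.136] [216. 180.] [233. 204.]
0.15 [0.438 0.132 0.162] [215. 180.] [245. 214.]
0.2 [0.411 0.099 0.188] [214. 180.] [259. 225.]
0.25 [0.384 0.066 0.214] [212. 180.] [273. 236.]
0.3 [0.358 0.033 0.241] [211. 180.] [287. 248.]
```

```bash
python3 -m inch '[[0,0,0,0,0,-0.7,0],[0,0,0,0,0,-0.7,0],[0,0,0,0,0,-0.2,0],[0,0,0,0,0,0,0]]'
python3 - <<'E'
from h import *
T=cam("top");S=cam("scene")
a=T["im"][150:230,170:250];b=S["im"][120:220,160:260]
cv2.imwrite("pics/k.png",np.hstack([cv2.resize(a,(400,400),interpolation=2),cv2.resize(b,(400,400),interpolation=2)]))
E
```

```text
clock: 10.42
ee_pos: [0.5177, 0.2314, 0.0343]
tcp_rot: [-2.125, 0.004, -0.681]
ft_force: [0.0, 0.2, -3.9]
opening: 0.0433
```

View pics/k.png

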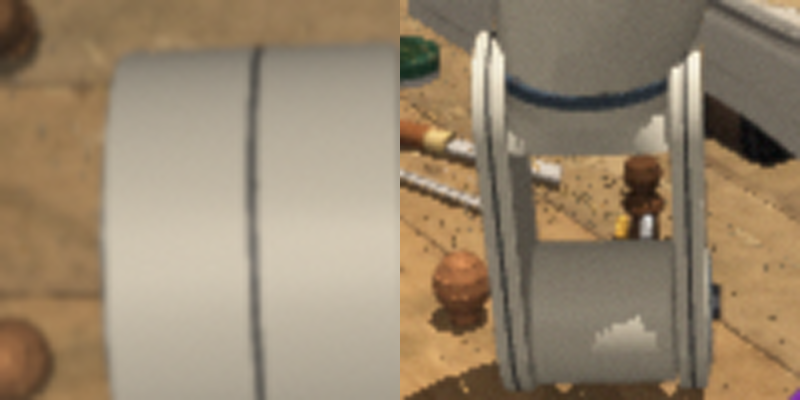

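```bash
python3 -m inch '[[0,0,0,0,0,-0.1,0],[0,0,0,0,0,-0.07,0],[0,0,0,0,0,0,0]]';python3 -m inch '[[0,0,0,0,0,-0.05,0],[0,0,0,0,0,0,0]]'
```

```text
clock: 10.9
ee_pos: [0.5175, 0.232, 0.0293]
tcp_rot: [-2.124, 0.004, -0.68]
ft_force: [0.2, 0.4, -4.4]
opening: 0.0428
clock: 11.15
ee_pos: [0.5177, 0.2321, 0.0286]
tcp_rot: [-2.122, 0.004, -0.681]
ft_force: [-1.3, -1.6, 3.7]
opening: 0.0431
```

```bash
python3 -m inch '[[0,0,0,0,0,-0.03,0],[0,0,0,0,0,0,0]]';python3 -m inch '[[0,0,0,0,0,0,0.65],[0,0,0,0,0,0,0.65],[0,0,0,0,0,0,0.9],[0,0,0,0,0,0,0.9]]'
```

```text
clock: 11.4
ee_pos: [0.5178, 0.2321, 0.0286]
tcp_rot: [-2.12, 0.004, -0.681]
ft_force: [-3.6, -4.7, 12.7]
opening: 0.0435
clock: 11.9
ee_pos: [0.5176, 0.2319, 0.0269]
tcp_rot: [-2.124, 0.004, -0.68]
ft_force: [-0.1, -0.2, 1.0]
opening: 0.0766
```

```bash
python3 -m inch '[[0,0,0,-0.27,-0.33,0.26,0.9],[0,0,0,-0.53,-0.66,0.53,0.9],[0,0,0,-0.53,-0.66,0.53,0.9],[0,0,0,-0.53,-0.66,0.53,0.9],[0,0,0,-0.53,-0.66,0.53,0.9],[0,0,0,0,-0.3,0.9,0.9],[0,0,0,0,-0.3,0.9,0.9],[0,0,0,0,0,0,0.9]]'
python3 - <<'E'
from h import *
s=ctrl.sense();print(s['joint_positions'].round(3))
T=cam("top");S=cam("scene")
a=T["im"][130:230,150:250];b=S["im"][120:220,160:260]
cv2.imwrite("pics/l.png",np.hstack([cv2.resize(a,(400,400),interpolation=2),cv2.resize(b,(400,400),interpolation=2)]))
E
```

```text
clock: 12.9
ee_pos: [0.446, 0.1238, 0.1541]
tcp_rot: [-2.123, 0.0, -0.682]
ft_force: [-0.4, -0.1, 0.3]
opening: 0.077
[-0.299  0.514  2.434  1.833  0.957 -1.351]
```

View pics/l.png

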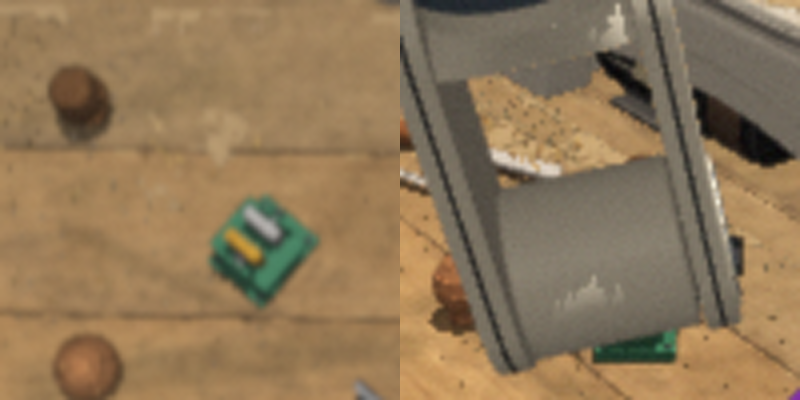

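```bash
python3 -m inch '[[-0.7,0.57,0,0,-0.2,0.6,0.9],[-0.7,0.57,0,0,-0.2,0.6,0.9],[-0.7,0.57,0,0,-0.2,0.6,0.9],[-0.7,0.57,0,0,-0.4,0.6,0.9],[-0.7,0.57,0,0,-0.5,0.6,0.9],[-0.7,0.57,0,0,-0.5,0.6,0.9],[-0.7,0.57,0,0,-0.5,0.3,0.9],[-0.7,0.57,0,0,-0.5,0,0.9],[0,0,0.9,0,-0.8,0,0.9],[0,0,0.9,0,-0.8,0,0.9],[0,0,0.9,0,-0.8,0,0.9],[0,0,0.9,0,-0.8,0,0.9],[0,0,0.9,0.2,-0.8,0,0.9],[0,0,0.9,0.2,-0.8,0,0.9],[0,0,0.9,0.2,-0.8,0,0.9],[0,0,0.6,0,0,0,0.9],[0,0,0,0,0,0,0.9]]'
python3 - <<'E'
from h import *
from scipy.spatial.transform import Rotation as R
s=ctrl.sense();print(s['joint_positions'].round(3))
print(R.from_euler('xyz',s['tcp_rot']).as_matrix().round(3))
E
```

```text
clock: 15.12
ee_pos: [0.4589, -0.1169, 0.2478]
tcp_rot: [-3.006, 0.04, 0.286]
ft_force: [-0.6, -0.6, 0.0]
opening: 0.0768
[-0.33   0.23   1.878  0.096  1.146 -0.658]
[[ 0.959  0.274 -0.076]
 [ 0.282 -0.952  0.119]
 [-0.04  -0.135 -0.99 ]]
```

Run:
```python
from h import *
T=cam("top");S=cam("scene")
np.save("m_top.npy",T,allow_pickle=True);np.save("m_scene.npy",S,allow_pickle=True)
s=10
a=T["im"][172:212,200:240];b=S["im"][170:210,200:240];print(T["im"].shape)
a=cv2.resize(a,(400,400),interpolation=2);b=cv2.resize(b,(400,400),interpolation=2)
cv2.imwrite("pics/m.png",np.hstack([a,b]))
cv2.imwrite("pics/m2.png",S["im"])
```

```text
(384, 512, 3)
```

View pics/m.png

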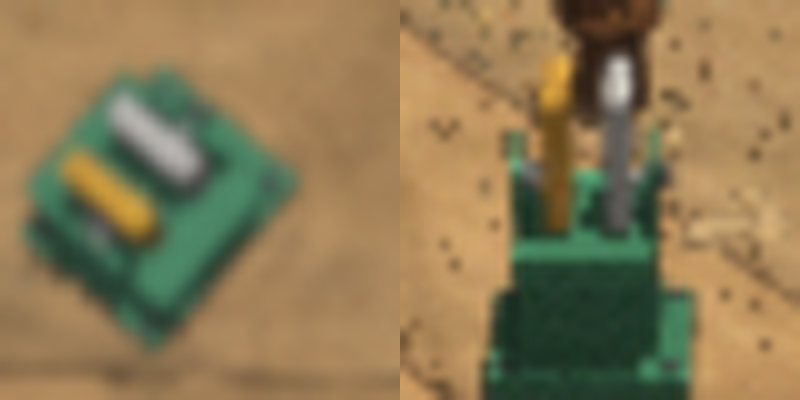

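View pics/m2.png

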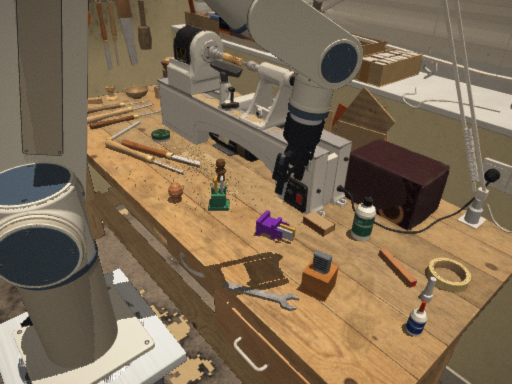

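Run:
```python
from h import *
T=np.load("m_top.npy",allow_pickle=True).item();S=np.load("m_scene.npy",allow_pickle=True).item()
def sub(c,x0,y0,w,h,s=8): return cv2.resize(c["im"][y0:y0+h,x0:x0+w],None,fx=s,fy=s,interpolation=cv2.INTER_CUBIC)
im=sub(T,200,172,40,40);hsv=cv2.cvtColor(im,cv2.COLOR_BGR2HSV)
H,Sa,V=[hsv[...,i].astype(int) for i in range(3)]
br=((H<28)&(H>14)&(Sa>150)&(V>165)).astype(np.uint8); st=((Sa<60)&(V>130)).astype(np.uint8)
res={}
for n,m in(("brass",br),("steel",st)):
    k,lab,stt,cen=cv2.connectedComponentsWithStats(m)
    for i in np.argsort(-stt[1:,4])[:2]+1:
        pts=np.argwhere(lab==i)[:,::-1].astype(np.float32)
        r=cv2.minAreaRect(pts); box=cv2.boxPoints(r)
        w=np.array([onz(T,(200+(x+.5)/8-.5,172+(y+.5)/8-.5),.104) for x,y in box])
        c=w.mean(0); e1=w[1]-w[0];e2=w[2]-w[1]; L=e1 if np.linalg.norm(e1)>np.linalg.norm(e2) else e2
        print(n,stt[i,4],c.round(4),np.linalg.norm(e1).round(4),np.linalg.norm(e2).round(4),"az",np.degrees(np.arctan2(L[1],L[0])).round(1))
ov=im.copy(); ov[br>0]=(255,0,255); ov[st>0]=(255,255,0)
cv2.imwrite("pics/n.png",np.hstack([im,ov]))
# predicted jaws from grasp
o=np.array([.508,.2203]);X=np.array([.777,-.629]);Y=np.array([.629,.777])
for x in(-8,8): print(x,o+X*x/1e3, proj(T,[*(o+X*x/1e3),.104]))
```

```text
brass 1290 [0.4999 0.2265 0.104 ] 0.0065 0.0247 az -129.5
steel 2353 [0.5159 0.2158 0.104 ] 0.0108 0.0297 az -128.8
-8 [0.501784 0.225332] [210.7852981  190.13925584]
8 [0.514216 0.215268] [214.77568433 185.47702573]
```

View pics/n.png

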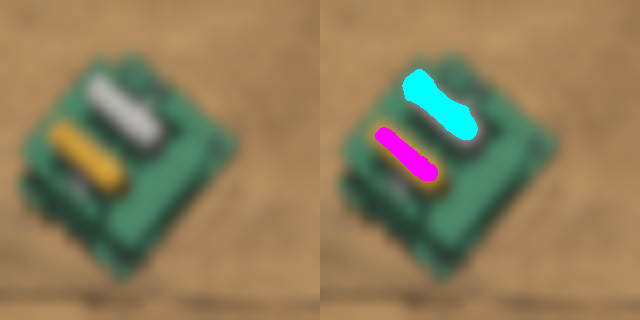

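```bash
python3 - <<'E'
from h import *
T=np.load("a_top.npy",allow_pickle=True).item();S=np.load("a_scene.npy",allow_pickle=True).item()
print(tri(T,(378.9,198.0),S,(322.6,254.8)))
E
python3 -m inch '[[-0.85,-0.545,0,0.5,-0.8,0,0.9],[0,0,0,0.5,-0.8,0,0.9],[0,0,0,0,-0.8,0,0.9],[0,0,0,0,-0.75,-0.7,0.9],[0,0,0,0,0,-0.7,0.9],[0,0,0,0,0,0,0.9]]'
python3 - <<'E'
from h import *
from scipy.spatial.transform import Rotation as R
s=ctrl.sense()
print(R.from_euler('xyz',s['tcp_rot']).as_matrix().round(3))
T=cam("top");S=cam("scene")
a=T["im"][160:240,340:420];b=S["im"][200:300,270:370]
cv2.imwrite("pics/o.png",np.hstack([cv2.resize(a,(400,400),interpolation=2),cv2.resize(b,(400,400),interpolation=2)]))
E
```

```text
(array([ 0.48936757, -0.21269841,  0.10547061]), np.float64(0.0019058719348535585))
clock: 15.98
ee_pos: [0.4881, -0.2112, 0.2059]
tcp_rot: [-3.141, 0.0, 0.282]
ft_force: [-0.2, 0.3, 0.3]
opening: 0.077
[[ 0.96   0.278 -0.   ]
 [ 0.278 -0.96   0.001]
 [-0.    -0.001 -1.   ]]
```

View pics/o.png

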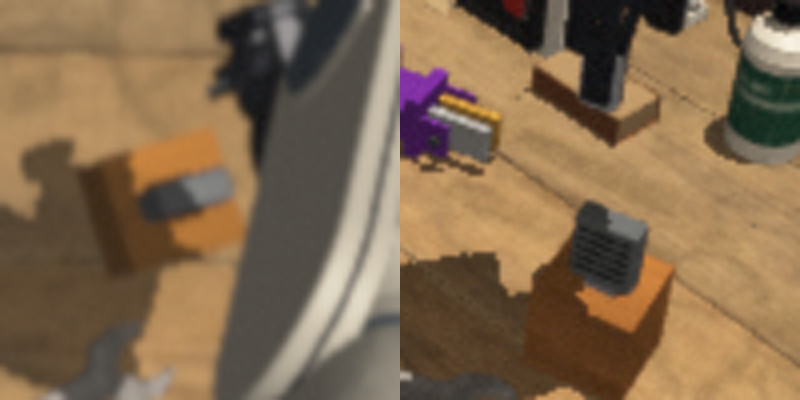

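```bash
python3 -m inch '[[0,0,0,0.03,-0.03,-0.9,0.6],[0,0,0,0,0,-0.9,0.6],[0,0,0,0,0,-0.9,0.6],[0,0,0,0,0,-0.8,0.6],[0,0,0,0,0,-0.6,0.6],[0,0,0,0,0,-0.4,0.6],[0,0,0,0,0,0,0.6]]'
python3 - <<'E'
from h import *
T=cam("top");S=cam("scene")
a=T["im"][160:240,340:420];b=S["im"][200:300,270:370]
cv2.imwrite("pics/p.png",np.hstack([cv2.resize(a,(400,400),interpolation=2),cv2.resize(b,(400,400),interpolation=2)]))
E
```

```text
clock: 16.95
ee_pos: [0.4903, -0.2128, 0.0723]
tcp_rot: [3.14, -0.002, 0.283]
ft_force: [-0.1, -0.2, 0.3]
opening: 0.0515
```

View pics/p.png

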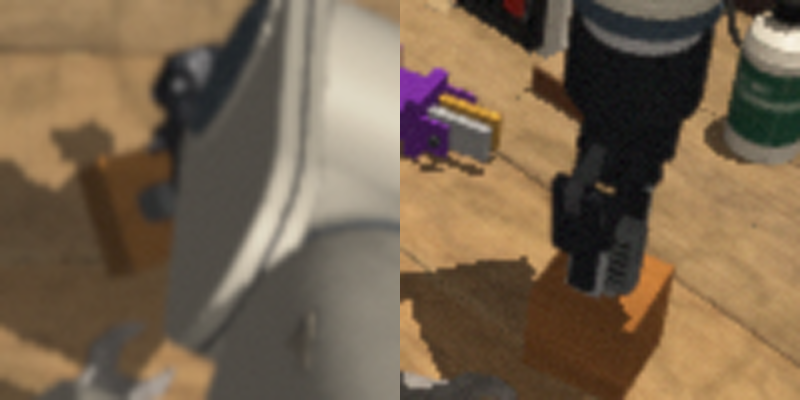

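```bash
python3 -m inch '[[0,0,0,0,0,0,0.3],[0,0,0,0,0,0,0.3],[0,0,0,0,0,0,0.15],[0,0,0,0,0,0,0],[0,0,0,0,0,0,0],[0,0,0,0,0,0,0]]'; python3 -m inch '[[0,0,0,0,0,0.3,0],[0,0,0,0,0,0.5,0],[0,0,0,0,0,0.7,0],[0,0,0,0,0,0.8,0],[0,0,0,0,0,0.8,0],[0,0,0,0,0,0.8,0],[0,0,0,0,0,0.8,0],[0,0,0,0,0,0.8,0],[0,0,0,0,0,0,0]]'
python3 - <<'E'
from h import *
T=cam("top");S=cam("scene");np.save("q_scene.npy",S,allow_pickle=True)
a=T["im"][160:240,340:420];b=S["im"][180:280,270:370]
cv2.imwrite("pics/q.png",np.hstack([cv2.resize(a,(400,400),interpolation=2),cv2.resize(b,(400,400),interpolation=2)]))
E
```

```text
clock: 17.8
ee_pos: [0.4908, -0.2131, 0.0732]
tcp_rot: [3.139, -0.003, 0.283]
ft_force: [0.2, 0.4, 5.0]
opening: 0.0175
clock: 18.92
ee_pos: [0.4915, -0.2135, 0.2401]
tcp_rot: [3.136, -0.007, 0.283]
ft_force: [-1.0, -0.5, -1.9]
opening: 0.0173
```

View pics/q.png

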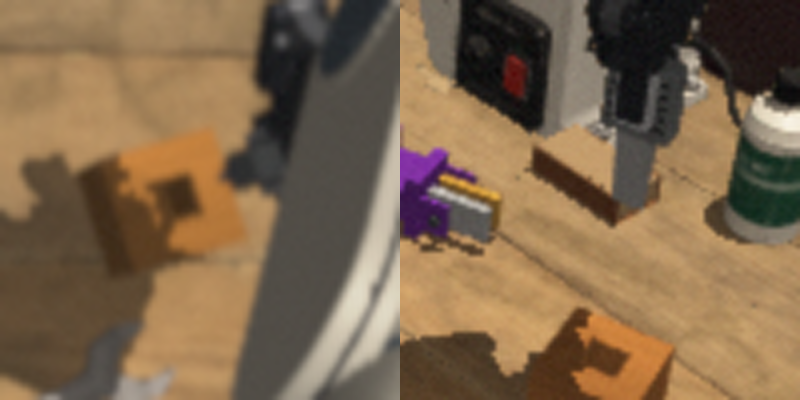

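```bash
python3 - <<'E'
from h import *
S=np.load("q_scene.npy",allow_pickle=True).item(); print(proj(S,[.4915,-.2135,.179]))
E
python3 -m inch '[[0,0,-0.3,0,0.3,0.7,0],[0,0,-0.6,0,0.7,0,0],[0,0,-0.6,0.04,0.96,0,0],[0,0,-0.6,0.04,0.96,0,0],[0,0,-0.6,0.04,0.96,0,0],[0,0,-0.6,0.04,0.96,0,0],[0,0,-0.6,0.04,0.96,0,0],[0,0,-0.6,0.04,0.96,0,0],[0,0,-0.6,0.04,0.96,0,0],[0,0,-0.6,0.04,0.96,0,0],[0,0,-0.6,0.04,0.96,0,0],[0,0,-0.6,0.04,0.96,0,0],[0,0,-0.03,0.04,0.96,0,0],[0,0,0,0.04,0.96,0,0],[0,0,0,0.04,0.96,0,0],[0,0,0,0.04,0.8,0,0],[0,0,0,0,0.2,0,0],[0,0,0,0,0,0,0],[0,0,0,0,0,0,0]]'
python3 - <<'E'
from h import *
from scipy.spatial.transform import Rotation as R
s=ctrl.sense()
print(R.from_euler('xyz',s['tcp_rot']).as_matrix().round(4))
E
```

```text
[326.98502541 229.52975587]
clock: 21.4
ee_pos: [0.507, 0.2206, 0.2583]
tcp_rot: [3.138, -0.003, -0.685]
ft_force: [0.1, 0.8, -0.4]
opening: 0.0174
[[ 7.742e-01 -6.329e-01 -1.000e-04]
 [-6.329e-01 -7.742e-01 -4.400e-03]
 [ 2.700e-03  3.400e-03 -1.000e+00]]
```

```bash
python3 -m inch '[[0,0,0,0.04,0,-0.9,0],[0,0,0,0,0,-0.9,0],[0,0,0,0,0,-0.8,0],[0,0,0,0,0,-0.2,0],[0,0,0,0,0,0,0],[0,0,0,0,0,0,0]]'
python3 - <<'E'
from h import *
T=cam("top");S=cam("scene");np.save("r_scene.npy",S,allow_pickle=True)
a=T["im"][160:220,190:250];b=S["im"][150:210,190:250]
cv2.imwrite("pics/r.png",np.hstack([cv2.resize(a,(300,300),interpolation=2),cv2.resize(b,(500,500),interpolation=2)[:300*0+500]]) if 0 else cv2.resize(b,(600,600),interpolation=2))
p=ctrl.sense()["ee_pos"]; print(p,proj(S,p-[0,0,.061]),proj(S,[.5083,.2205,.104]))
E
```

```text
clock: 22.15
ee_pos: [0.5092, 0.2215, 0.1757]
tcp_rot: [3.141, -0.004, -0.685]
ft_force: [-0.0, -0.1, -1.8]
opening: 0.0171
[0.50904908 0.22159506 0.17564567] [217.54308845 173.83184949] [217.67162996 177.09856398]
```

View pics/r.png

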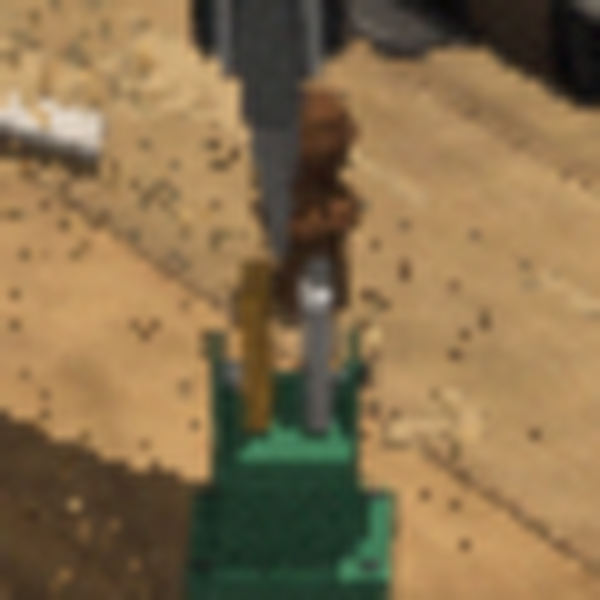

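Run:
```python
from h import *
S=np.load("r_scene.npy",allow_pickle=True).item()
b=S["im"][164:200,208:228]
cv2.imwrite("pics/s.png",cv2.resize(b,(440,792),interpolation=0)[:600])
p=np.array([.509,.2216,.1756]);X=np.array([.775,-.632,0]);Y=np.array([.632,.775,0])
print("blade top/tip axis",proj(S,p-[0,0,.0112]),proj(S,p-[0,0,.0612]))
o=np.array([.508,.2210,0])
for x in(-22,22):
  for y in(-26,):print("shoulder top corner",x,proj(S,o+X*x/1e3+Y*y/1e3+[0,0,.056]))
for x in(-32,32):print("foot top near",x,proj(S,o+X*x/1e3-Y*.026+[0,0,.012]))
for x in (-12,-4,6.5,14.5):
  print("jaw",x,[proj(S,o+X*x/1e3+Y*y/1e3+[0,0,z]).round(1) for y,z in((-14,.104),(14,.104),(-14,.06))])
```

```text
blade top/tip axis [216.96853571 159.2024583 ] [217.53155731 173.90689149]
shoulder top corner -22 [210.25124898 195.02982075]
shoulder top corner 22 [224.79365804 195.08822264]
foot top near -32 [207.62556441 206.87883325]
foot top near 32 [228.3501364  206.94043809]
jaw -12 [array([213.2, 179.4]), array([213.8, 174.7]), array([213.8, 191.8])]
jaw -4 [array([215.9, 179.5]), array([216.4, 174.7]), array([216.4, 191.8])]
jaw 6.5 [array([219.4, 179.5]), array([219.9, 174.7]), array([219.8, 191.8])]
jaw 14.5 [array([222.1, 179.5]), array([222.5, 174.7]), array([222.5, 191.8])]
```

View pics/s.png

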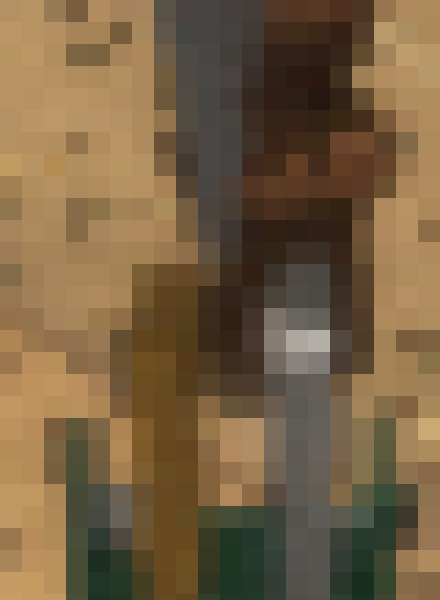

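```bash
python3 -m inch '[[0,0,0,0.01,-0.05,-0.3,0],[0,0,0,0,0,-0.3,0],[0,0,0,0,0,-0.2,0],[0,0,0,0,0,-0.05,0],[0,0,0,0,0,0,0]]';  python3 - <<'E'
from h import *
S=cam("scene")
b=S["im"][150:210,190:250]
cv2.imwrite("pics/t.png",cv2.resize(b,(600,600),interpolation=2))
s=ctrl.sense();print(s["ft_force"],s["ee_pos"])
E
```

```text
clock: 22.88
ee_pos: [0.5088, 0.22, 0.149]
tcp_rot: [3.139, -0.003, -0.685]
ft_force: [-0.0, -0.4, -1.4]
opening: 0.0172
[-0.12939444 -0.29460705 -1.12998389] [0.5088645  0.22001646 0.14919422]
```

View pics/t.png

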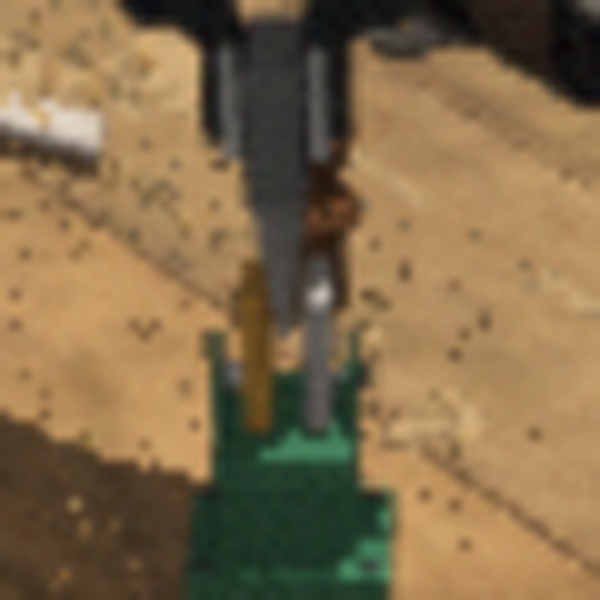

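```bash
python3 -m inch '[[0,0,0,0.02,-0.017,-0.1,0],[0,0,0,0,0,-0.05,0],[0,0,0,0,0,0,0]]'; python3 -m inch '[[0,0,0,0,0,-0.05,0],[0,0,0,0,0,0,0]]'; python3 -m inch '[[0,0,0,0,0,-0.05,0],[0,0,0,0,0,0,0]]'
```

```text
clock: 23.3
ee_pos: [0.5093, 0.2194, 0.1446]
tcp_rot: [3.139, -0.003, -0.685]
ft_force: [-0.1, 0.6, -1.0]
opening: 0.0171
clock: 23.55
ee_pos: [0.5093, 0.2194, 0.1431]
tcp_rot: [3.139, -0.003, -0.685]
ft_force: [0.3, -0.3, -1.5]
opening: 0.0174
clock: 23.8
ee_pos: [0.5093, 0.2194, 0.1415]
tcp_rot: [3.139, -0.003, -0.685]
ft_force: [0.9, -0.5, -1.4]
opening: 0.0171
```

```bash
python3 -m inch '[[0,0,0,0,0,-0.05,0],[0,0,0,0,0,0,0]]'; python3 -m inch '[[0,0,0,0,0,-0.05,0],[0,0,0,0,0,0,0]]';  python3 -m inch '[[0,0,0,0,0,-0.05,0],[0,0,0,0,0,0,0]]'
python3 - <<'E'
from h import *
S=cam("scene")
b=S["im"][150:210,190:250]
cv2.imwrite("pics/u.png",cv2.resize(b,(600,600),interpolation=2))
s=ctrl.sense();print(s["ft_force"],s["ft_torque"])
E
```

```text
clock: 24.05
ee_pos: [0.5093, 0.2194, 0.14]
tcp_rot: [3.139, -0.003, -0.685]
ft_force: [1.3, -0.3, -1.2]
opening: 0.0167
clock: 24.3
ee_pos: [0.5094, 0.2195, 0.1386]
tcp_rot: [3.139, -0.003, -0.685]
ft_force: [0.2, -0.5, -1.5]
opening: 0.0175
clock: 24.55
ee_pos: [0.5095, 0.2195, 0.1372]
tcp_rot: [3.139, -0.003, -0.685]
ft_force: [-0.7, 0.8, 0.8]
opening: 0.0171
[-0.15001192  0.1364759   0.52154349] [0.14305219 0.0748832  0.03308851]
```

View pics/u.png

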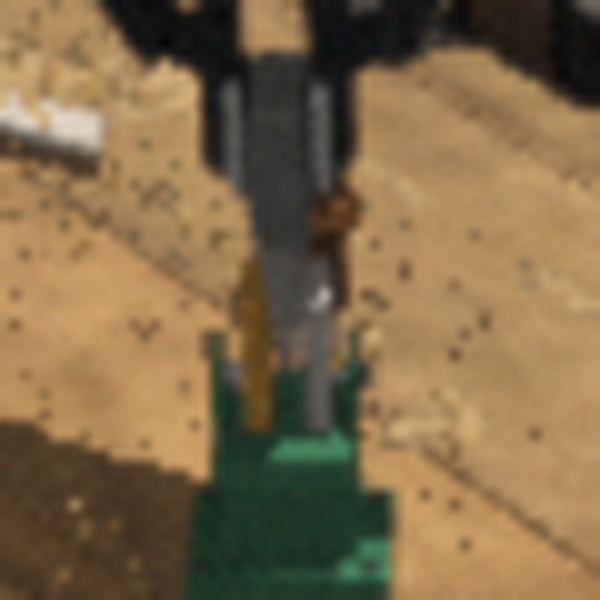

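```bash
python3 -m inch '[[0,0,0,0,0,-0.05,0],[0,0,0,0,0,0,0]]'; python3 -m inch '[[0,0,0,0,0,-0.05,0],[0,0,0,0,0,0,0]]'; python3 -m inch '[[0,0,0,0,0,0,0]]';python3 -m inch '[[0,0,0,0,0,0,0]]'
```

```text
clock: 24.85
ee_pos: [0.5095, 0.2196, 0.1358]
tcp_rot: [3.14, -0.003, -0.685]
ft_force: [-0.6, 1.9, 3.3]
opening: 0.0174
clock: 25.1
ee_pos: [0.5094, 0.2196, 0.1343]
tcp_rot: [3.139, -0.003, -0.685]
ft_force: [-1.7, 1.4, 3.6]
opening: 0.0175
clock: 25.22
ee_pos: [0.5095, 0.2196, 0.1343]
tcp_rot: [3.139, -0.003, -0.685]
ft_force: [-3.1, 1.9, 4.9]
opening: 0.0175
clock: 25.35
ee_pos: [0.5094, 0.2195, 0.1343]
tcp_rot: [3.139, -0.003, -0.685]
ft_force: [-1.3, 2.3, 4.6]
opening: 0.0171
```

```bash
python3 -m inch '[[0,0,0,-0.016,0.013,0,0],[0,0,0,0,0,0,0]]'; python3 -m inch '[[0,0,0,0,0,0,0]]';python3 -m inch '[[0,0,0,0,0,0,0]]'; python3 -m inch '[[0,0,0,-0.016,0.013,0,0],[0,0,0,0,0,0,0]]'; python3 -m inch '[[0,0,0,0,0,0,0]]';python3 -m inch '[[0,0,0,0,0,0,0]]'
```

```text
clock: 25.6
ee_pos: [0.5092, 0.2198, 0.1342]
tcp_rot: [3.139, -0.003, -0.685]
ft_force: [-0.8, 0.9, 3.4]
opening: 0.0175
clock: 25.72
ee_pos: [0.5092, 0.2198, 0.1342]
tcp_rot: [3.14, -0.003, -0.685]
ft_force: [0.4, 0.8, 3.9]
opening: 0.0176
clock: 25.85
ee_pos: [0.5092, 0.2198, 0.1342]
tcp_rot: [3.139, -0.003, -0.685]
ft_force: [1.2, 0.8, 3.4]
opening: 0.0174
clock: 26.1
ee_pos: [0.5088, 0.22, 0.1342]
tcp_rot: [3.139, -0.004, -0.685]
ft_force: [2.8, -0.8, 3.2]
opening: 0.0173
clock: 26.22
ee_pos: [0.5087, 0.2201, 0.1342]
tcp_rot: [3.139, -0.003, -0.685]
ft_force: [2.7, -0.1, 3.0]
opening: 0.017
clock: 26.35
ee_pos: [0.5085, 0.2201, 0.1342]
tcp_rot: [3.139, -0.003, -0.685]
ft_force: [2.5, -1.2, 2.4]
opening: 0.0176
```

```bash
python3 -m inch '[[0,0,0,0.012,-0.01,-0.05,0],[0,0,0,0,0,0,0],[0,0,0,0,0,0,0]]'; python3 -m inch '[[0,0,0,0,0,-0.05,0],[0,0,0,0,0,0,0]]';python3 -m inch '[[0,0,0,0,0,0,0]]'
python3 - <<'E'
from h import *
S=cam("scene");np.save("v.npy",S,allow_pickle=True)
b=S["im"][160:200,200:240]
cv2.imwrite("pics/v.png",cv2.resize(b,(600,600),interpolation=2))
E
```

```text
clock: 26.72
ee_pos: [0.5086, 0.2198, 0.1325]
tcp_rot: [3.139, -0.003, -0.685]
ft_force: [1.5, -0.2, 1.9]
opening: 0.0172
clock: 26.98
ee_pos: [0.5086, 0.2199, 0.1311]
tcp_rot: [3.139, -0.003, -0.685]
ft_force: [0.7, -0.1, 3.2]
opening: 0.0174
clock: 27.1
ee_pos: [0.5086, 0.2199, 0.131]
tcp_rot: [3.139, -0.003, -0.685]
ft_force: [1.4, -1.0, 3.1]
opening: 0.017
```

View pics/v.png

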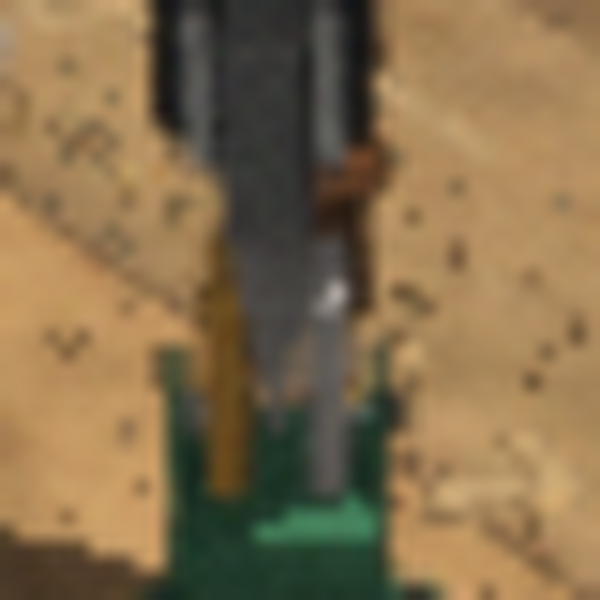

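```bash
cat > jaw.py <<'E'
from h import *
def edges(c):
    # sub-pixel: brass column in rows 184..191 via saturation-hue weight; steel via grayness; green ref via left/right post
    im=c["im"].astype(float)
    out=[]
    for y in range(183,193):
        r=im[y,208:230]; B,G,R=r.T
        w=np.clip(R-G-12,0,None)*(R>B+25)
        w=w.copy(); w[:4]=0; w[11:]=0
        x=np.arange(208,230)
        out.append((w*x).sum()/max(w.sum(),1e-6))
    return np.array(out)
E
python3 - <<'E'
from jaw import *
r=np.load("r_scene.npy",allow_pickle=True).item();v=np.load("v.npy",allow_pickle=True).item()
print(edges(r).round(2));print(edges(v).round(2))
for c in(r,v):
    print(c["im"][187:193:2,211:225].tolist())
E
```

```text
[215.18 215.23 215.27 216.38 215.08 215.1  215.32 215.45 215.48 215.25]
[213.7  214.21 214.35 214.9  214.71 214.74 214.64 214.5  214.52 214.53]
[[[55, 74, 71], [67, 74, 71], [90, 99, 104], [53, 85, 106], [29, 73, 102], [33, 74, 98], [46, 73, 75], [54, 77, 69], [52, 71, 60], [57, 66, 61], [78, 82, 86], [86, 92, 93], [79, 89, 92], [77, 88, 74]], [[54, 77, 70], [33, 46, 27], [40, 56, 44], [36, 68, 84], [31, 74, 103], [33, 80, 108], [30, 55, 54], [35, 54, 29], [44, 58, 35], [58, 64, 52], [79, 82, 86], [81, 85, 88], [53, 61, 51], [38, 53, 31]], [[53, 79, 72], [35, 50, 29], [37, 53, 37], [35, 64, 65], [31, 74, 100], [31, 71, 96], [39, 62, 50], [40, 53, 33], [41, 55, 32], [53, 62, 53], [75, 79, 82], [77, 82, 84], [50, 62, 44], [34, 49, 25]]]
[[[57, 80, 72], [58, 68, 63], [66, 81, 91], [37, 74, 100], [31, 72, 101], [29, 58, 74], [49, 63, 62], [66, 71, 72], [52, 67, 54], [59, 67, 61], [81, 84, 88], [86, 92, 98], [82, 91, 95], [74, 87, 72]], [[51, 76, 66], [37, 50, 32], [36, 56, 54], [30, 72, 96], [27, 66, 99], [29, 54, 65], [37, 53, 35], [39, 53, 32], [38, 53, 32], [62, 72, 58], [81, 86, 89], [81, 84, 87], [50, 60, 51], [37, 53, 32]], [[57, 84, 76], [33, 46, 26], [30, 45, 40], [28, 71, 96], [27, 68, 94], [26, 50, 60], [43, 54, 36], [38, 53, 27], [35, 51, 29], [53, 61, 49], [75, 80, 84], [80, 84, 86], [45, 56, 41], [34, 46, 25]]]
```

```bash
python3 -m inch '[[0,0,0,0.008,-0.006,-0.06,0],[0,0,0,0,0,0,0],[0,0,0,0,0,0,0]]'; python3 -m inch '[[0,0,0,0,0,0,0]]'
python3 - <<'E'
from jaw import *
r=np.load("r_scene.npy",allow_pickle=True).item()
v=cam("scene");e=edges(v);print(e.round(2),(np.median(e)-np.median(edges(r)))/.332)
print(v["im"][189:193:2,211:225].tolist())
E
```

```text
clock: 27.52
ee_pos: [0.5087, 0.2199, 0.1294]
tcp_rot: [3.139, -0.002, -0.685]
ft_force: [-1.0, 1.2, 4.0]
opening: 0.0174
clock: 27.65
ee_pos: [0.5088, 0.2199, 0.1294]
tcp_rot: [3.139, -0.002, -0.685]
ft_force: [-1.5, 1.5, 5.1]
opening: 0.0174
[213.9  214.31 214.21 214.96 214.5  214.47 214.55 214.51 214.52 214.47] -2.32676582212585
[[[53, 75, 69], [37, 52, 35], [35, 58, 53], [32, 76, 102], [28, 70, 99], [30, 57, 64], [37, 54, 36], [50, 60, 46], [44, 57, 35], [55, 64, 54], [78, 83, 86], [76, 78, 82], [51, 57, 47], [39, 51, 30]], [[55, 81, 74], [34, 47, 26], [32, 49, 42], [30, 72, 98], [30, 71, 98], [30, 54, 62], [40, 56, 37], [40, 54, 31], [41, 54, 31], [53, 60, 49], [80, 84, 87], [79, 84, 86], [43, 55, 39], [34, 47, 28]]]
```

Run:
```python
from h import *
S=cam("scene")
cv2.imwrite("pics/w.png",np.hstack([cv2.resize(S["im"][140:220,180:260],(400,400),interpolation=2),cv2.resize(S["im"][130:330,150:350],(400,400),interpolation=2)]))
s=ctrl.sense();print(s["ft_force"],s["ee_pos"],s["clock"])
```

```text
[-1.91592163  0.88838776  5.52444113] [0.5088211  0.21984652 0.12938054] 27.75
```

View pics/w.png

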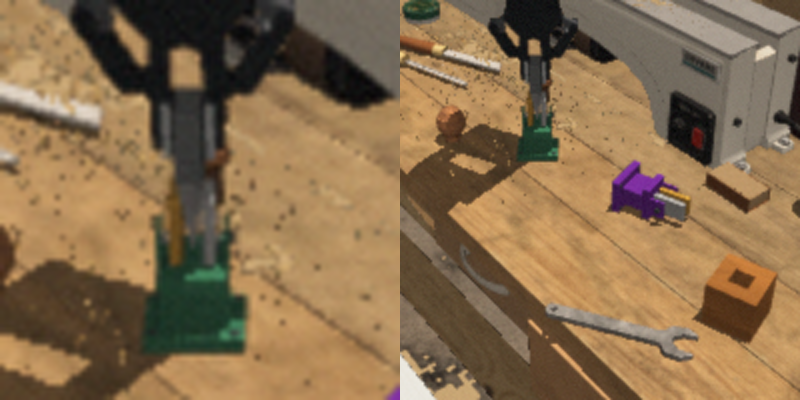

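The stand is upright with the gauge held between its jaws. The egg, purple look-alike, block, spanner and empty holder are in their places, so I'm handing in.

```bash
python3 -c "
from workcell import ctrl
print(ctrl.finish_job())"
```

```text
the job is handed in; nothing more can be done
None
```

I stood the green stand upright on its foot, let go of it, and drew the taper gauge out of its holder. I then pushed the gauge blade down between the two jaws, and I am still holding it by its handle at that depth. I handed the job in at 27.75 s of the 58 s allowed.

**Last checks:**
- **Depth:** the blade went about 8 mm past the first contact, which I could place only to about ±1.4 mm. That works out at roughly 2.4 mm of give (±0.4 mm) in the brass jaw.
- **Brass jaw in the picture:** it had moved back about 2.3 mm, while the steel jaw and the foot had not visibly moved.
- **Forces:** the downward push is about 6 N once the gauge's weight is allowed for, and the leftover sideways force is about 2 N. The gripper is within about 0.2° of vertical.
- **Surroundings:** in the last picture the egg, the purple look-alike, the sanding block, the spanner and the holder are where they were. The stopper is mostly hidden behind the gripper there; it was last clearly in place in the picture taken before the final push.

**Disagreements:**
- My first side-view estimate of the gap was about 10.5 mm. The top view (11.2 mm) and the depth at first contact (11.3 mm) agreed on a wider gap, so I went by those.
- The push dropped by about 1.5 N partway down, when I shifted the gauge sideways to centre it, and then rose again.
- While the gripper closed on the gauge handle I saw a brief 5 N upward force, probably the fingertips touching the holder.

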